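# Find the free gate and scrape the offcuts off the shelf

### The arm

A 7-joint arm with a two-finger parallel gripper is mounted at the origin on the work surface. World frame = base frame: x ahead of the robot, y to its left, z up, the work surface at z = 0. Lengths are in m, angles in rad, forces in N, time in s.
With the tool pointing down it reaches from about 0.4 to 0.85 m from the base axis. Payload 10.4 kg.
Tool frame: the origin (TCP) lies between the finger pads; the fingertips stand 19 mm ahead of it and the grasp point (between the pads) is the TCP (manip.tips_ahead is the distance from the TCP to the fingertips, in m); z points along the fingers, y is the line along which they close (so a half turn about z gives the same grasp; the last joint's range is limited). The gripper opens to 85 mm and grips with 20 to 120 N. Pads are 22 mm wide; open, the fingers measure 114 mm over their backs; the gripper's body (76 mm by 85 mm) begins 54 mm behind the grasp point. The pads swing forward as they close: fully open they stand 13 mm farther back than shut.
Start: joints at [-1.319, 0.332, -0.065, 1.46, 0.022, 1.35, -0.088], TCP at [0.17, 0.602, 0.25] pointing down, gripper open.
Joint ranges: [-2.6, 2.6], [-0.5, 2.12], [-1.47, 1.34], [0.16, 2.42], [-1.27, 4.41], [0.06, 2.06], [-2.6, 2.6]. Speed limits (rad/s): [2.22, 2.22, 2.79, 2.79, 3.14, 3.14, 3.14].

### API

Orientations are given as a unit quaternion [x, y, z, w].
In Python, from workcell import manip, viewer gives the robot as it stands.
- The arm moves only by the tool arm_command, never from a script. Its argument "series" is text: rows parted by semicolons, each of 5 numbers parted by spaces: the closure, from 0 (fully open) to 1 (shut), then the shift along the tool's x, y, z normalised to -1 to 1, where 1 is 0.4 m, then the turn about the tool's z normalised to -1 to 1, where 1 is 180 degrees. In form: jaw tx ty tz spin; .... A call has exactly 10 rows; each row shifts and turns the commanded pose from where the row before left it, along the tool's axes as they then stand; what a row does not reach is not made up. A row lasts 1/8 s, in which the tool goes at most 62.5 mm and 10.7 degrees, less where a joint would pass 70% of its speed; a pose out of reach is approached as far as the arm can. A call with a number of a shift or a turn outside -1 to 1 is refused whole. A call with a gripper value outside its range is refused whole. The fingers move at their own pace and stop on an object; "newtons" is the grip in N (left out, the last holds). Time passes only in rows, so rows that do not move let the fingers close, or fill a call up. It gives the time, the measured TCP pose, the force, the opening and the grip force at its end, in the units of the state.
- manip.get_obs(): the state, without advancing time (a new reading comes with each control period).
- viewer.camera(name): name is "scene" or "side" or "wrist"; returns a dict with "pixels" (400x640x3 uint8, red, green, blue), "intrinsics" (3x3 intrinsics, pixels), "extrinsics" (4x4, takes a point from world to camera coordinates). Camera axes: x right, y up, looking along -z (the intrinsics and any distortion apply to the point x, -y, -z); pixel columns grow to the right and rows downward; lengths in m; the calibration is good to about 2 mm. A picture is of the moment at which its call begins. There is no depth.
- manip.hand_in(): hands the job in; it is judged then, once.
The state is a dict: "clock": time; "joint_pos": joint angles; "joint_velocities": joint speeds; "tau": joint torques, N m; "position": TCP position; "ee_rot": TCP orientation; "ft_force": force on the tool from outside, world axes, zero at the start; "torque": the same for the moment, N m; "grip_width": opening from 0.0 (shut) to 1.0 (fully open); "grasp_force": force on a finger pad.
Only numpy, scipy, OpenCV 4.12 (cv2) and the standard library are available. Lean on these libraries where they do the work, as an engineer would, in place of code of your own. Each camera call takes 0.05 s, during which the arm holds its last target. There are 200 camera calls.

### The job

Clear the five metal offcuts off the aluminium shelf into the yellow scrap tray at one end. The gates at its two ends look alike, but one of them is seized and will not move: find out by pushing them outward which one gives, and push that one until it drops open. Then set the green scraper block down across the lane beside the seized gate, press it lightly but firmly flat on the deck (some 5 newtons, never a hard knock) and, still pressing, push all the offcuts along the deck and over the open lip into the tray there; do not touch them with the fingers, leave the good parts in the white tray alone, and stand the scraper upright on its black pad again.

Things in the scene. Friction and masses are not known exactly. Their poses are not given: they have to be found in the camera images.
- shelf: Aluminium conveyor shelf, fixed. Origin: on the table under its centre; y runs along the lane (to the left end at yaw 0), x across it. Flat deck 300 mm long (y from -150 to +150), its top 60 mm above the origin; side rails 5 mm thick rise to 75 mm, the lane between them is 104 mm wide. Each end (lip) is closed by an upright steel gate.
- end_left (a point): Middle of the deck's lip at the shelf's +y end, on the deck's top. The gate stands just beyond it: a steel plate with a red stripe, 100 mm wide across the lane, 4 mm thick, its upper edge 44 mm above the deck, hinged along the lip just below the deck (6 mm beyond the lip). It starts within 0.1 rad of upright.
- end_right (a point): The same at the shelf's -y end, with a gate that looks the same. One gate (left or right, different each time, not to be seen) is seized and gives to no push; the other has slight hinge friction, yields to about 2 N at mid-height, and pushed outward beyond about 0.5 rad it falls open by itself and hangs down into the tray.
- tray_left: Yellow open scrap tray at the shelf's +y end, fixed, 130 (x) x 120 (y) x 45 mm high, walls and floor 4 mm. Origin: centre of its underside, on the table, about 200 mm from the shelf's origin; its near wall stands just under the deck's lip.
- tray_right: The same tray at the shelf's -y end.
- parts_tray: White open tray, fixed, 140 (x) x 120 (y) x 35 mm high, on the robot's side of the shelf, with the good parts in it. Origin: centre of its underside.
- scraper: Scraper block standing on its foot: green foot 96 (x) x 30 (y) x 40 mm high with a flat underside, and on it a black grip 46 (x) x 24 (y) x 50 mm, from 40 to 90 mm above the origin. Origin: centre of the underside; about 0.25 kg (varies). Grip it across y (24 mm). Its x goes across the lane when scraping; both y faces are alike.
- pad: Black rubber pad on the table for the scraper, fixed, 130 (x) x 70 (y) x 4 mm. Origin: centre of its underside.
- chip1: Flat brass offcut, 20 x 16 x 4 mm, loose on the deck at the start, within 80 mm of the deck's middle along the lane. Origin: centre of its underside.
- chip2: Round copper offcut, 20 mm across, 4.5 mm thick, loose on the deck at the start, within 80 mm of the deck's middle along the lane. Origin: centre of its underside.
- chip3: Flat brass offcut, 20 x 16 x 4 mm, loose on the deck at the start, within 80 mm of the deck's middle along the lane. Origin: centre of its underside.
- chip4: Round copper offcut, 20 mm across, 4.5 mm thick, loose on the deck at the start, within 80 mm of the deck's middle along the lane. Origin: centre of its underside.
- chip5: Flat brass offcut, 20 x 16 x 4 mm, loose on the deck at the start, within 80 mm of the deck's middle along the lane. Origin: centre of its underside.
- radio_front: Blue plastic radio front, 80 x 46 x 12 mm, lying in the white tray; leave alone.
- capacitor: Orange ceramic capacitor block, 26 x 18 x 20 mm, in the white tray; leave alone.
- knob_cap: Chrome knob cap, 22 mm across, 15 mm high, in the white tray; leave alone.
- ferrite_bar: Black ferrite bar, 70 x 12 x 12 mm, in the white tray; leave alone.

How it is judged:
By the outcome, as a careful person would: the job done as asked, in the order asked, and still so for the second after the job is handed in, with the robot touching nothing.
It also fails if it takes over 72 s, if anything falls off the work surface, if the arm or the gripper's body presses on something with over 40 N, if the wrist force passes 120 N, or if a joint passes its speed limit or range.

## Working session

There is one attempt and no reset: what is moved stays moved. The work goes in short steps, Python scripts to look and compute and a tool call to move; the robot and the scene stay as the last step left them, time stands still between calls to the robot, and variables do not carry over. Pictures are saved under pics/ and viewed, at most 10 in all, crops included, and the job is handed in when it is done.

Besides the shell and the picture viewer there is one more tool, called after "Emit:" as name(argument=value, ...) on one line, values as JSON. arm_command: Moves the arm, as the interface text tells. Scaled input: -1 to 1 covers 0.4 m each way for a shift and 180 degrees each way for a turn. Its arguments: {"type":"object","properties":{"series":{"type":"string"},"newtons":{"type":"number"}},"required":["series"]}

```bash
mkdir -p pics; ls; python3 - <<'E'
from workcell import manip, viewer
import cv2,numpy as np
o=manip.get_obs()
for k in o: print(k,np.round(o[k],3))
print(manip.tips_ahead)
for n in ("scene","side"):
    c=viewer.camera(n); cv2.imwrite(f"pics/{n}0.png",c["pixels"][:,:,::-1]); np.savez(f"{n}0.npz",**c)
    print(n,np.round(c["intrinsics"],1).tolist(),np.round(c["extrinsics"],3).tolist())
E
```

```text
pics
clock 0.0
joint_pos [-1.319  0.333 -0.065  1.461  0.022  1.35  -0.088]
joint_velocities [ 0.    -0.002 -0.    -0.001  0.     0.001  0.001]
tau [-1.0000e-03 -6.2544e+01  4.8000e-02 -3.9163e+01  1.6000e-02  9.0000e-03
  0.0000e+00]
position [0.169 0.601 0.25 ]
ee_rot [ 0.137  0.991 -0.001 -0.   ]
ft_force [ 0.32  -0.835 -0.528]
torque [-0.03   0.02  -0.039]
grasp_force 0.0
grip_width 1.001
0.019
scene [[440.4, 0.0, 315.9], [0.0, 440.4, 199.6], [0.0, 0.0, 1.0]] [[-0.06, 0.998, 0.01, 0.033], [-0.514, -0.039, 0.857, 0.199], [0.856, 0.046, 0.516, -1.352], [0.0, 0.0, 0.0, 1.0]]
side [[371.0, 0.0, 327.5], [0.0, 371.0, 198.9], [0.0, 0.0, 1.0]] [[0.893, -0.45, 0.016, -0.448], [0.286, 0.593, 0.753, -0.198], [-0.348, -0.668, 0.658, -0.557], [0.0, 0.0, 0.0, 1.0]]
```

View pics/scene0.png

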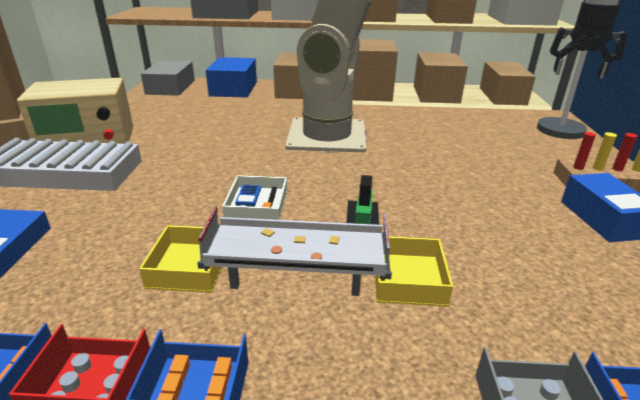

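View pics/side0.png

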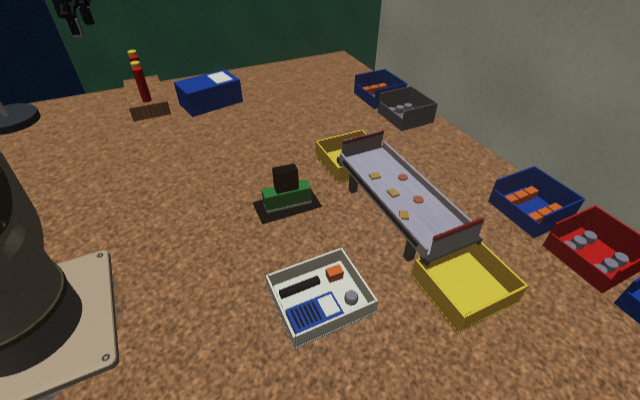

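The scene view looks back at the robot (image right is +y). The shelf runs from about (205,245) to (388,255), the scraper stands at (365,200), and there are five chips on the deck. The side view shows the same, with the near tray at the -y end. Next I'll measure.

```bash
cat > h.py <<'E'
import numpy as np, cv2
from workcell import manip, viewer
def ray(c,uv):
    K=c["intrinsics"];E=c["extrinsics"];R=E[:3,:3];t=E[:3,3]
    uv=np.atleast_2d(uv).astype(float)
    d=np.c_[(uv[:,0]-K[0,2])/K[0,0],-(uv[:,1]-K[1,2])/K[1,1],-np.ones(len(uv))]@R
    return -R.T@t,d
def onz(c,uv,z):
    o,d=ray(c,uv); return o+d*((z-o[2])/d[:,2])[:,None]
def proj(c,P):
    q=np.atleast_2d(P)@c["extrinsics"][:3,:3].T+c["extrinsics"][:3,3]; K=c["intrinsics"]
    return np.c_[K[0,0]*q[:,0]/-q[:,2]+K[0,2],K[1,1]*-q[:,1]/-q[:,2]+K[1,2]]
def tri(c1,u1,c2,u2):
    A=[];b=[]
    for c,u in((c1,u1),(c2,u2)):
        o,d=ray(c,u);d=d[0]/np.linalg.norm(d[0]);M=np.eye(3)-np.outer(d,d);A.append(M);b.append(M@o)
    return np.linalg.solve(sum(A),sum(b))
def mask(c,lo,hi):
    return cv2.inRange(cv2.cvtColor(c["pixels"],cv2.COLOR_RGB2HSV),lo,hi)
E
python3 - <<'E'
from h import *
S=dict(np.load("scene0.npz"));D=dict(np.load("side0.npz"))
a=cv2.resize(S["pixels"][165:305,140:460],None,fx=2.5,fy=2.5,interpolation=cv2.INTER_CUBIC)
cv2.imwrite("pics/a.png",a[:,:,::-1])
b=cv2.resize(D["pixels"][120:300,240:500],None,fx=3,fy=3,interpolation=cv2.INTER_CUBIC)
cv2.imwrite("pics/b.png",b[:,:,::-1])
def blobs(c,lo,hi,amin,z,nm):
    n,l,s,ce=cv2.connectedComponentsWithStats(mask(c,lo,hi))
    for i in range(1,n):
        if s[i,4]>amin: print(nm,s[i].tolist(),ce[i].round(1),onz(c,ce[i],z)[0].round(4))
for c,n in((S,"S"),(D,"D")):
    blobs(c,(45,100,40),(75,255,255),30,.02,n+"green")
    blobs(c,(22,150,60),(32,255,255),400,.02,n+"yel")
    blobs(c,(168,90,40),(179,255,255),15,.1,n+"red")
E
```

```text
Sgreen [355, 190, 18, 33, 339] [363.3 210.7] [0.4584 0.0956 0.02  ]
Syel [593, 132, 24, 39, 407] [604.2 150.7] [0.0968 0.7738 0.02  ]
Syel [139, 225, 82, 67, 3616] [177.3 262.4] [ 0.657  -0.2437  0.02  ]
Syel [375, 236, 78, 70, 4169] [415.9 273.4] [0.657  0.1808 0.02  ]
Sred [9, 335, 43, 65, 88] [ 28.5 366.9] [ 0.9477 -0.307   0.1   ]
Sred [133, 364, 8, 13, 20] [136.6 370.8] [ 0.9446 -0.1821  0.1   ]
Sred [125, 383, 7, 11, 23] [128.2 387.3] [ 0.966  -0.1826  0.1   ]
Dgreen [45, 0, 335, 93, 15809] [188.6  33.4] [0.4788 1.2277 0.02  ]
Dgreen [262, 180, 49, 30, 839] [286.1 195.6] [0.4558 0.0995 0.02  ]
Dyel [416, 242, 112, 76, 3248] [469.  282.7] [ 0.6442 -0.2352  0.02  ]
Dred [563, 213, 14, 7, 17] [569.4 216.2] [ 0.8297 -0.2421  0.1   ]
```

View pics/a.png

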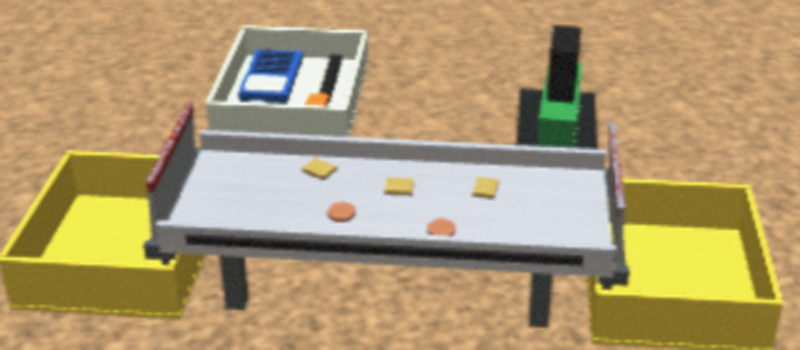

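View pics/b.png

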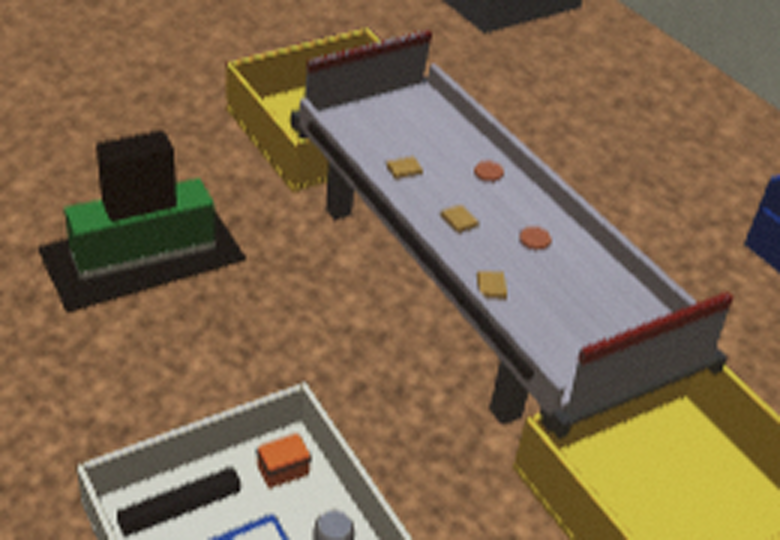

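Both crops are clear. In crop a the rail tops run (203,131)–(604,150) at the back and (163,224)–(612,247) at the front. In crop b the scraper's green foot spans (65,207)–(214,208), with the grip top at (98,143)–(175,150). I'll turn these corners into poses.

```bash
python3 - <<'E'
from h import *
S=dict(np.load("scene0.npz"));D=dict(np.load("side0.npz"))
a=lambda *p:(np.array(p)+.5)/2.5-.5+np.array([140,165])
b=lambda *p:(np.array(p)+.5)/3-.5+np.array([240,120])
print("rail S\n",onz(S,a((203,131),(604,150),(163,224),(612,247)),.075).round(4))
print("rail D (robot side right,left; far left,right)\n",onz(D,b((560,400),(302,102),(432,68),(690,300)),.075).round(4))
print("grip top D\n",onz(D,b((98,143),(165,132),(175,150),(105,165)),.094).round(4))
print("foot top D\n",onz(D,b((65,207),(208,182),(214,208),(78,236)),.044).round(4))
# scene: grip/foot
print("grip top S\n",onz(S,a((555,27),(580,28),(551,47),(578,47)),.094).round(4))
print("pad D\n",onz(D,b((40,250),(68,310),(245,258)),.004).round(4))
# foot by green hull: extents along view-normal, cross-check line fit of bottom-front edge in D
print("chips S",onz(S,a((319,168),(400,186),(486,187),(342,211),(441,228)),.064).round(3).tolist())
print("chips D",onz(D,b((491,284),(459,217),(404,167),(535,238),(489,171)),.064).round(3).tolist())
print("gate tops S",onz(S,a((192,105),(149,187),(613,125),(623,215)),.104).round(4).tolist())
print("gate tops D",onz(D,b((580,358),(730,297),(308,65),(431,35)),.104).round(4).tolist())
E
```

```text
rail S
 [[ 0.5877 -0.176   0.075 ]
 [ 0.5908  0.1203  0.075 ]
 [ 0.699  -0.1751  0.075 ]
 [ 0.7016  0.118   0.075 ]]
rail D (robot side right,left; far left,right)
 [[ 0.5816 -0.1862  0.075 ]
 [ 0.5899  0.1163  0.075 ]
 [ 0.6984  0.1141  0.075 ]
 [ 0.6972 -0.1587  0.075 ]]
grip top D
 [[0.4349 0.1073 0.094 ]
 [0.4785 0.0999 0.094 ]
 [0.4766 0.079  0.094 ]
 [0.4307 0.0835 0.094 ]]
foot top D
 [[0.4098 0.1146 0.044 ]
 [0.5075 0.0977 0.044 ]
 [0.4994 0.0704 0.044 ]
 [0.4076 0.0828 0.044 ]]
grip top S
 [[0.4377 0.088  0.094 ]
 [0.4378 0.1089 0.094 ]
 [0.4728 0.0838 0.094 ]
 [0.4711 0.1057 0.094 ]]
pad D
 [[0.391  0.1252 0.004 ]
 [0.3889 0.0607 0.004 ]
 [0.5158 0.0559 0.004 ]]
chips S [[0.613, -0.086, 0.064], [0.631, -0.025, 0.064], [0.627, 0.036, 0.064], [0.662, -0.062, 0.064], [0.676, 0.007, 0.064]]
chips D [[0.609, -0.088, 0.064], [0.627, -0.028, 0.064], [0.624, 0.032, 0.064], [0.659, -0.066, 0.064], [0.673, 0.004, 0.064]]
gate tops S [[0.5979, -0.1785, 0.104], [0.698, -0.1809, 0.104], [0.6018, 0.1234, 0.104], [0.7055, 0.122, 0.104]]
gate tops D [[0.5878, -0.1857, 0.104], [0.6905, -0.1858, 0.104], [0.594, 0.1174, 0.104], [0.6938, 0.1145, 0.104]]
```

Emit:
arm_command(series="1 0 0 0 -0.042; 1 0 0 0 -0.042; 1 -0.085 -0.092 0 0; 1 -0.085 -0.092 0 0; 1 -0.085 -0.092 0 0; 1 -0.085 -0.092 0 0; 1 -0.085 -0.092 0 0; 1 -0.085 -0.092 0 0; 1 -0.085 -0.092 0 0; 1 -0.085 -0.092 0 0", newtons=60)

```text
clock: 1.35
position: [0.4391, 0.3028, 0.2501]
ee_rot: [0.005, 1.0, -0.0, -0.0]
ft_force: [0.0, -0.1, -0.5]
grip_width: -0.001
grasp_force: 0.0
```

Emit:
arm_command(series="1 -0.1025 -0.1085 0 0; 1 -0.1025 -0.1085 0 0; 1 -0.1025 -0.1085 0 0; 1 -0.1025 -0.1085 0 0; 1 -0.1025 -0.1085 0 0; 1 0 0 0.1 0; 1 0 0 0.1 0; 1 0 0 0.1 0; 1 0 0 0.075 0; 1 0 0 0 0")

```text
clock: 2.6
position: [0.6392, 0.0848, 0.0977]
ee_rot: [0.005, 1.0, -0.001, -0.003]
ft_force: [0.6, 0.8, 1.0]
grip_width: -0.001
grasp_force: 0.0
```

Emit:
arm_command(series="1 0 0.004 0 0; 1 0 0.004 0 0; 1 0 0.004 0 0; 1 0 0.004 0 0; 1 0 0.004 0 0; 1 0 0.004 0 0; 1 0 0.004 0 0; 1 0 0.004 0 0; 1 0 0.004 0 0; 1 0 0.004 0 0")

```text
clock: 3.85
position: [0.6412, 0.1011, 0.1003]
ee_rot: [0.005, 1.0, 0.0, 0.0]
ft_force: [0.4, -0.4, -0.5]
grip_width: 0.002
grasp_force: 0.0
```

Emit:
arm_command(series="1 0 0.003 0 0; 1 0 0.003 0 0; 1 0 0.003 0 0; 1 0 0.003 0 0; 1 0 0.003 0 0; 1 0 0.003 0 0; 1 0 0.003 0 0; 1 0 0 0 0; 1 0 0 0 0; 1 0 0 0 0")

```text
clock: 5.1
position: [0.6412, 0.1071, 0.1003]
ee_rot: [0.006, 1.0, -0.001, -0.0]
ft_force: [-1.0, -8.1, 1.9]
grip_width: -0.004
grasp_force: 3.6
```

Left gate: 8 N of push with no movement, so it's the seized one. I'll move to the right gate.

Emit:
arm_command(series="1 0 -0.02 0 0; 1 0 0 -0.1 0; 1 0 -0.12 0 0; 1 0 -0.12 0 0; 1 0 -0.12 0 0; 1 0 -0.12 0 0; 1 0 -0.12 0 0; 1 0 0 0.1 0; 1 0 -0.01 0 0; 1 0 -0.01 0 0")

```text
clock: 6.35
position: [0.6391, -0.146, 0.1013]
ee_rot: [0.005, 1.0, 0.0, 0.0]
ft_force: [0.5, -0.7, 0.6]
grip_width: 0.002
grasp_force: 0.0
```

Emit:
arm_command(series="1 0 -0.005 0 0; 1 0 -0.005 0 0; 1 0 -0.005 0 0; 1 0 -0.005 0 0; 1 0 -0.005 0 0; 1 0 -0.005 0 0; 1 0 -0.005 0 0; 1 0 -0.005 0 0; 1 0 -0.005 0 0; 1 0 0 0 0")

```text
clock: 7.6
position: [0.6382, -0.1648, 0.1003]
ee_rot: [0.006, 1.0, -0.0, 0.0]
ft_force: [0.2, 0.5, -0.0]
grip_width: -0.001
grasp_force: 0.0
```

Emit:
arm_command(series="1 0 -0.004 0 0; 1 0 -0.004 0 0; 1 0 -0.004 0 0; 1 0 -0.004 0 0; 1 0 -0.004 0 0; 1 0 0 0 0; 1 0 0 0 0; 1 0 0 0 0; 1 0 0 0 0; 1 0 0 0 0")

```text
clock: 8.85
position: [0.6382, -0.1726, 0.1003]
ee_rot: [0.005, 1.0, 0.0, 0.0]
ft_force: [0.3, 0.7, 0.1]
grip_width: -0.003
grasp_force: 0.0
```

Emit:
arm_command(series="1 0 -0.006 0 0; 1 0 -0.006 0 0; 1 0 -0.006 0 0; 1 0 -0.006 0 0; 1 0 -0.006 0 0; 1 0 -0.006 0 0; 1 0 -0.006 0 0; 1 0 -0.006 0 0; 1 0 -0.006 0 0; 1 0 -0.006 0 0")

```text
clock: 10.1
position: [0.6379, -0.1967, 0.1003]
ee_rot: [0.005, 1.0, 0.0, 0.0]
ft_force: [0.6, 0.4, -0.7]
grip_width: 0.002
grasp_force: 0.0
```

```bash
python3 - <<'E'
from h import *
D=viewer.camera("side");b=cv2.resize(D["pixels"][120:300,240:500],None,fx=3,fy=3)
cv2.imwrite("pics/c.png",b[:,:,::-1])
E
```

```text
(no output)
```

View pics/c.png

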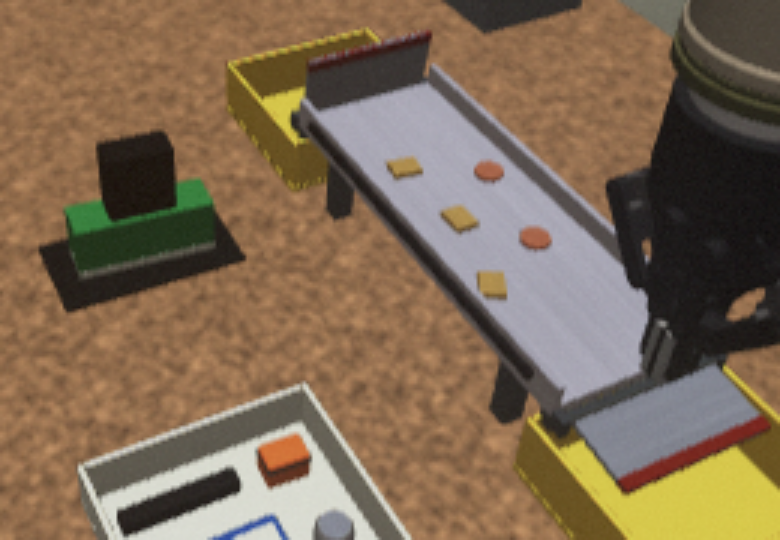

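Picture c shows the right gate folded outward over the tray (stripe at (625,485)–(765,425)), and it's falling. The chips haven't moved. Now I'll rise, open the jaws and go over the scraper.

Emit:
arm_command(series="1 0 0 -0.125 0; 1 0 0 -0.125 0; 0 0.0775 0.1205 0 0; 0 0.0775 0.1205 0 0; 0 0.0775 0.1205 0 0; 0 0.0775 0.1205 0 0; 0 0.0775 0.1205 0 0; 0 0.0775 0.1205 0 0; 0 0 0 0 0.035; 0 0 0 0 0")

```text
clock: 11.4
position: [0.455, 0.0948, 0.2006]
ee_rot: [0.06, 0.998, 0.0, 0.0]
ft_force: [0.4, -0.4, -0.1]
grip_width: 1.001
grasp_force: 0.0
```

```bash
python3 - <<'E'
from h import *
W=viewer.camera("wrist");np.savez("w.npz",**W)
cv2.imwrite("pics/w.png",W["pixels"][:,:,::-1])
o=manip.get_obs();print(o["position"],o["ee_rot"])
for z,n in((.094,"griptop"),(.044,"foottop")):
    print(n,proj(W,[o["position"][:2].tolist()+[z]] if hasattr(o["position"],"tolist") else [list(o["position"][:2])+[z]]).round(1))
m=mask(W,(45,100,40),(75,255,255));c=max(cv2.findContours(m,0,1)[0],key=cv2.contourArea)
r=cv2.minAreaRect(c);bx=cv2.boxPoints(r);print(bx.round(1).tolist());print(onz(W,bx,.044).round(4).tolist())
E
```

```text
[0.45525878 0.09430681 0.20048798] [5.95278603e-02 9.98226618e-01 1.02204935e-04 2.04215082e-04]
griptop [[313.3 204.1]]
foottop [[313.5 186.6]]
[[297.0, 126.0], [334.0, 126.0], [334.0, 238.0], [297.0, 238.0]]
[[0.4036, 0.0871, 0.044], [0.4072, 0.1167, 0.044], [0.5042, 0.1067, 0.044], [0.5003, 0.0741, 0.044]]
```

View pics/w.png

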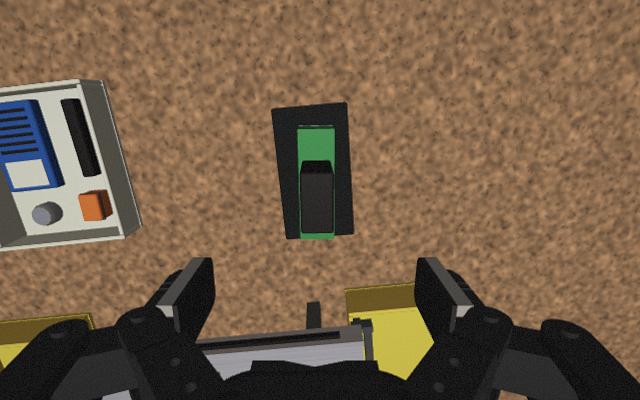

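The wrist picture shows the foot at (297–334, 126–238), parallel to the tool and centred between the fingers. The pad corners are near (272,108), (347,102), (354,233) and (287,240). Next I'll descend and grip.

Emit:
arm_command(series="0 0 0.003 0.1 0; 0 0 0 0.1 0; 0 0 0 0.08 0; 0 0 0 0.046 0; 1 0 0 0 0; 1 0 0 0 0; 1 0 0 0 0; 1 0 0 0 0; 1 0 0 0 0; 1 0 0 0 0", newtons=60)

```text
clock: 12.7
position: [0.4559, 0.096, 0.0708]
ee_rot: [0.06, 0.998, 0.0, 0.001]
ft_force: [-1.2, -1.1, 6.4]
grip_width: 0.275
grasp_force: 58.9
```

```bash
python3 - <<'E'
from h import *
o=manip.get_obs()
for k in("position","ee_rot","grip_width","grasp_force","ft_force"):print(k,np.round(o[k],4))
W=dict(np.load("w.npz"));print("pad W",onz(W,[(272,108),(347,102),(354,233),(287,240)],.004).round(4).tolist())
E
```

```text
position [0.4559 0.096  0.0708]
ee_rot [6.030e-02 9.982e-01 4.000e-04 8.000e-04]
grip_width 0.2747
grasp_force 58.8833
ft_force [-1.1939 -1.0575  6.4362]
pad W [[0.3879, 0.0643, 0.004], [0.3907, 0.1324, 0.004], [0.5183, 0.1278, 0.004], [0.5179, 0.0595, 0.004]]
```

Emit:
arm_command(series="1 0 0 -0.06 0; 1 0 0 -0.08 0; 1 0 0 -0.08 0; 1 0 0 -0.08 -0.035; 1 -0.094 -0.002 0 0; 1 -0.094 -0.002 0 0; 1 -0.094 -0.002 0 0; 1 -0.094 -0.002 0 0; 1 -0.094 -0.002 0 0; 1 0 0 0.06 0")

```text
clock: 13.95
position: [0.6458, 0.0894, 0.1665]
ee_rot: [0.006, 1.0, -0.0, 0.002]
ft_force: [-0.8, -0.2, -2.8]
grip_width: 0.273
grasp_force: 59.1
```

```bash
python3 - <<'E'
from h import *
o=manip.get_obs()
for k in("position","ee_rot","grip_width","grasp_force","ft_force"):print(k,np.round(o[k],4))
S=viewer.camera("scene");D=viewer.camera("side")
np.savez("S1.npz",**S);np.savez("D1.npz",**D)
a=cv2.resize(S["pixels"][150:280,300:440],None,fx=4,fy=4,interpolation=cv2.INTER_CUBIC)
b=cv2.resize(D["pixels"][90:220,300:440],None,fx=4,fy=4,interpolation=cv2.INTER_CUBIC)
cv2.imwrite("pics/d.png",cv2.resize(np.hstack([a,b]),(800,371))[:,:,::-1]) 
E
```

```text
position [0.6458 0.0894 0.1665]
ee_rot [ 5.7e-03  1.0e+00 -1.0e-04  1.6e-03]
grip_width 0.2727
grasp_force 59.1386
ft_force [-0.7524 -0.1928 -2.8289]
```

View pics/d.png

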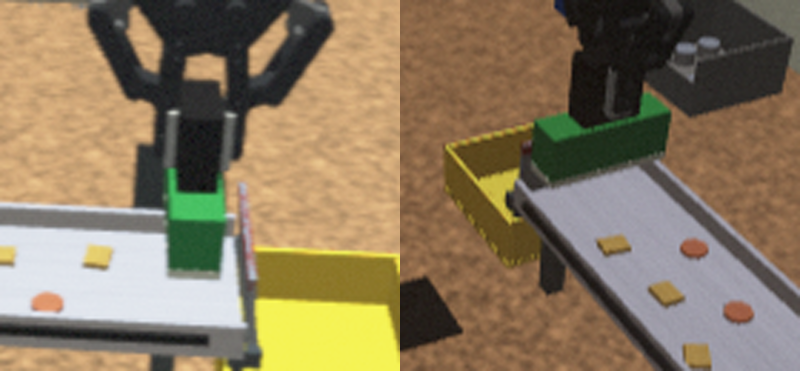

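The picture shows the foot hanging straight over the lane just inside the left gate, with all five chips clear of it. Next I'll check its centring across the lane using colour profiles from the side camera.

```bash
python3 - <<'E'
from h import *
D=dict(np.load("D1.npz"));S=dict(np.load("S1.npz"));hsv=cv2.cvtColor(D["pixels"],cv2.COLOR_RGB2HSV)
xs=np.arange(.56,.73,.001)
def samp(im,c,P):
    u=proj(c,P).astype(np.float32);return cv2.remap(im,u[:,0][:,None],u[:,1][:,None],cv2.INTER_LINEAR)[:,0]
for z in(.115,.12,.125):
    p=samp(D["pixels"].astype(np.float32),D,[(x,.0744-.01*(x-.645),z) for x in xs])
    g=p[:,1]-.5*(p[:,0]+p[:,2]);on=xs[g>g.max()/2];print("foot",z,on.min(),on.max(),(on.min()+on.max())/2)
for c,n in((D,"D"),(S,"S")):
  g=cv2.cvtColor(c["pixels"],cv2.COLOR_RGB2GRAY).astype(np.float32)
  for z in(.075,.06):
    acc=np.zeros(len(xs))
    for y in np.arange(.045,.062,.003): acc+=samp(g,c,[(x,y,z) for x in xs])
    print(n,z,(acc/6).astype(int).tolist())
E
```

```text
foot 0.115 0.56 0.5670000000000001 0.5635000000000001
foot 0.12 0.56 0.6900000000000002 0.6250000000000001
foot 0.125 0.56 0.6910000000000002 0.6255000000000002
D 0.075 [72, 72, 72, 72, 71, 71, 71, 71, 71, 71, 70, 68, 67, 68, 70, 69, 62, 51, 38, 29, 26, 28, 32, 37, 45, 56, 69, 84, 105, 127, 144, 155, 159, 159, 160, 160, 160, 158, 157, 157, 157, 158, 159, 159, 159, 159, 159, 160, 160, 160, 160, 160, 161, 162, 163, 162, 162, 161, 160, 160, 159, 159, 158, 159, 159, 160, 161, 161, 161, 161, 160, 160, 160, 160, 161, 161, 161, 161, 161, 160, 160, 160, 160, 160, 160, 160, 160, 161, 162, 162, 162, 162, 161, 161, 160, 161, 161, 161, 161, 161, 161, 161, 161, 161, 161, 161, 161, 161, 160, 160, 160, 160, 160, 159, 159, 159, 159, 159, 160, 160, 159, 155, 146, 131, 111, 94, 81, 75, 73, 73, 74, 74, 74, 74, 75, 81, 92, 108, 125, 140, 149, 150, 145, 138, 130, 124, 121, 119, 118, 116, 114, 112, 111, 110, 110, 110, 109, 109, 109, 109, 109, 109, 110, 110, 110, 110, 109, 108, 107, 106]
D 0.06 [77, 77, 77, 77, 77, 77, 79, 82, 81, 78, 76, 72, 69, 65, 59, 55, 52, 49, 46, 43, 40, 39, 42, 49, 58, 63, 61, 51, 
[... 1675 characters left out ...]
114, 115, 118, 123, 128, 145, 166, 187, 202, 211, 220, 225, 226, 227, 227, 227, 227, 227, 227, 228, 228, 227, 227, 226, 225, 225, 224, 224, 223, 222, 223, 224, 226, 226, 226, 226, 226, 227, 227, 227, 227, 227, 227, 227, 227, 227, 228, 228, 228, 228, 228, 229, 229, 229, 228, 227, 227, 227, 228, 229, 229, 229, 229, 228, 228, 228, 228, 229, 229, 228, 228, 227, 227, 227, 228, 228, 229, 229, 228, 228, 229, 229, 229, 229, 229, 229, 229, 229, 229, 229, 229, 229, 228, 227, 225, 219, 207, 192, 168, 144, 128, 121, 114, 106, 97, 85, 71, 58, 48, 39, 32, 30, 30, 35, 45, 57, 77, 97, 108, 111, 114, 115, 116, 120, 129, 139, 153, 166, 172, 175, 177, 177, 176, 173, 169, 165, 165, 164, 166, 168, 170, 172, 175]
```

```bash
python3 - <<'E'
from h import *
D=dict(np.load("D1.npz"));m=mask(D,(45,90,20),(80,255,255)).astype(np.float32)
xs=np.arange(.57,.72,.0005)
for z in(.112,.118,.124,.13,.135):
  for yf in(.0744,.0724):
    u=proj(D,[(x,yf-.0*(x-.645),z) for x in xs]).astype(np.float32)
    p=cv2.remap(m,u[:,:1],u[:,1:],cv2.INTER_LINEAR)[:,0];on=xs[p>127]
    print(z,yf,on.min().round(4),on.max().round(4),((on.min()+on.max())/2).round(4),len(on))
E
```

```text
0.112 0.0744 0.5855 0.6905 0.638 206
0.112 0.0724 0.5855 0.6875 0.6365 201
0.118 0.0744 0.582 0.6905 0.6362 212
0.118 0.0724 0.581 0.689 0.635 213
0.124 0.0744 0.5775 0.6895 0.6335 221
0.124 0.0724 0.578 0.688 0.633 217
0.13 0.0744 0.577 0.691 0.634 227
0.13 0.0724 0.5755 0.6895 0.6325 220
0.135 0.0744 0.5785 0.688 0.6332 220
0.135 0.0724 0.5775 0.6875 0.6325 221
```

Emit:
arm_command(series="1 -0.005 0 0 0; 1 0 0 0.025 0; 1 0 0 0.025 0; 1 0 0 0.003 0; 1 0 0 0.003 0; 1 0 0 0.003 0; 1 0 0 0.003 0; 1 0 0 0.003 0; 1 0 0 0.003 0; 1 0 0 0.003 0")

```text
clock: 15.3
position: [0.6452, 0.0897, 0.1374]
ee_rot: [0.005, 1.0, 0.0, 0.0]
ft_force: [0.6, -0.2, -3.1]
grip_width: 0.276
grasp_force: 58.9
```

Emit:
arm_command(series="1 0 0 0.003 0; 1 0 0 0.003 0; 1 0 0 0.003 0; 1 0 0 0.003 0; 1 0 0 0.003 0; 1 0 0 0.003 0; 1 0 0 0.003 0; 1 0 0 0.002 0; 1 0 0 0.002 0; 1 0 0 0 0")

```text
clock: 16.55
position: [0.6451, 0.0898, 0.1274]
ee_rot: [0.005, 1.0, 0.0, -0.0]
ft_force: [0.3, -0.4, -3.4]
grip_width: 0.274
grasp_force: 58.9
```

Emit:
arm_command(series="1 0 0 0.001 0; 1 0 0 0.001 0; 1 0 0 0.001 0; 1 0 0 0.001 0; 1 0 0 0 0; 1 0 0 0 0; 1 0 0 0 0; 1 0 0 0 0; 1 0 0 0 0; 1 0 0 0 0")

```text
clock: 17.8
position: [0.6453, 0.0898, 0.127]
ee_rot: [0.005, 1.0, 0.0, 0.0]
ft_force: [-4.3, -1.9, 7.8]
grip_width: 0.274
grasp_force: 60.5
```

Emit:
arm_command(series="1 0 0 -0.0015 0; 1 0 0 0 0; 1 0 0 0 0; 1 0 0 0 0; 1 0 0 0 0; 1 0 0 0 0; 1 0 0 0 0; 1 0 0 0 0; 1 0 0 0 0; 1 0 0 0 0")

```text
clock: 19.05
position: [0.6453, 0.0898, 0.127]
ee_rot: [0.005, 1.0, 0.0, 0.0]
ft_force: [-3.7, -0.7, 4.7]
grip_width: 0.275
grasp_force: 60.0
```

```bash
python3 - <<'E'
from h import *
for n,lo,hi,nm in (("S1.npz",.58,.60,"S"),("S1.npz",.695,.71,"S"),("D1.npz",.58,.60,"D"),("D1.npz",.69,.71,"D")):
    c=dict(np.load(n));g=cv2.cvtColor(c["pixels"],cv2.COLOR_RGB2GRAY).astype(np.float32)
    xs=np.arange(lo,hi,.0003);ys=np.arange(-.15,.06,.005);E=[]
    for y in ys:
        u=proj(c,[(x,y,.075) for x in xs]).astype(np.float32)
        p=cv2.remap(g,u[:,:1],u[:,1:],cv2.INTER_LINEAR)[:,0];d=np.gradient(cv2.GaussianBlur(p[:,None],(1,9),0)[:,0])
        E.append(xs[np.argmax(abs(d))])
    E=np.array(E);k=abs(E-np.median(E))<.004;f=np.polyfit(ys[k],E[k],1);print(nm,lo,f.round(4),k.sum(),(E-np.polyval(f,ys))[k].std().round(4), "x at .09,-.17:",np.polyval(f,[.09,-.17]).round(4))
o=manip.get_obs();print(o["ft_force"],o["position"],o["torque"])
E
```

```text
S 0.58 [0.0131 0.5933] 38 0.0012 x at .09,-.17: [0.5945 0.5911]
S 0.695 [0.0136 0.7025] 42 0.0006 x at .09,-.17: [0.7038 0.7002]
D 0.58 [0.0137 0.5879] 41 0.0004 x at .09,-.17: [0.5891 0.5856]
D 0.69 [0.0137 0.6968] 42 0.0003 x at .09,-.17: [0.698  0.6945]
[-3.65072551 -0.71456406  4.69508896] [0.645316   0.08979178 0.12696926] [-0.147821    0.75329395 -0.01373955]
```

Emit:
arm_command(series="1 0 0 -0.0008 0.001; 1 -0.001 -0.005 0 0; 1 -0.001 -0.005 0 0; 1 0 -0.005 0 0; 1 0 -0.005 0 0; 1 0 -0.005 0 0; 1 0 -0.005 0 0; 1 0 -0.005 0 0; 1 0 -0.005 0 0; 1 0 -0.005 0 0")

```text
clock: 20.3
position: [0.6458, 0.0718, 0.127]
ee_rot: [0.007, 1.0, 0.0, 0.0]
ft_force: [-0.5, 4.1, 5.3]
grip_width: 0.275
grasp_force: 60.0
```

Emit:
arm_command(series="1 0 -0.008 -0.0008 0; 1 0 -0.008 0 0; 1 0 -0.008 0 0; 1 0 -0.008 0 0; 1 0 -0.008 0 0; 1 0 -0.008 0 0; 1 0 -0.008 0 0; 1 0 -0.008 0 0; 1 0 -0.008 0 0; 1 0 -0.008 0 0")

```text
clock: 21.55
position: [0.6452, 0.0394, 0.127]
ee_rot: [0.007, 1.0, -0.0, -0.0]
ft_force: [-0.5, 1.4, 0.8]
grip_width: 0.271
grasp_force: 59.6
```

Emit:
arm_command(series="1 0 -0.008 0.0003 0; 1 0 -0.008 0 0; 1 0 -0.008 0 0; 1 0 -0.008 0 0; 1 0 -0.008 0 0; 1 0 -0.008 0 0; 1 0 -0.008 0 0; 1 0 -0.008 0 0; 1 0 -0.008 0 0; 1 0 -0.008 0 0")

```text
clock: 22.8
position: [0.6448, 0.0075, 0.127]
ee_rot: [0.007, 1.0, 0.0, -0.0]
ft_force: [-0.3, 1.6, 1.0]
grip_width: 0.272
grasp_force: 59.6
```

Emit:
arm_command(series="1 0 -0.01 0.0003 0; 1 0 -0.01 0 0; 1 0 -0.01 0 0; 1 0 -0.01 0 0; 1 0 -0.01 0 0; 1 0 -0.01 0 0; 1 0 -0.01 0 0; 1 0 -0.01 0 0; 1 0 -0.01 0 0; 1 0 -0.01 0 0")

```text
clock: 24.05
position: [0.6443, -0.0324, 0.127]
ee_rot: [0.007, 1.0, 0.0, 0.0]
ft_force: [0.1, 3.1, 3.4]
grip_width: 0.277
grasp_force: 59.7
```

Emit:
arm_command(series="1 0 -0.01 -0.0002 0; 1 0 -0.01 0 0; 1 0 -0.01 0 0; 1 0 -0.01 0 0; 1 0 -0.01 0 0; 1 0 -0.01 0 0; 1 0 -0.01 0 0; 1 0 -0.01 0 0; 1 0 -0.01 0 0; 1 0 -0.01 0 0")

```text
clock: 25.3
position: [0.6437, -0.0724, 0.1269]
ee_rot: [0.007, 1.0, 0.0, 0.0]
ft_force: [-0.8, 3.1, 4.1]
grip_width: 0.27
grasp_force: 59.7
```

```bash
python3 - <<'E'
from h import *
S=viewer.camera("scene");D=viewer.camera("side")
a=cv2.resize(S["pixels"][180:310,140:280],None,fx=3,fy=3,interpolation=cv2.INTER_CUBIC)
b=cv2.resize(D["pixels"][180:310,390:520],None,fx=3,fy=3,interpolation=cv2.INTER_CUBIC)
cv2.imwrite("pics/e.png",np.hstack([a,b])[:,:790,::-1])
E
```

```text
(no output)
```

View pics/e.png

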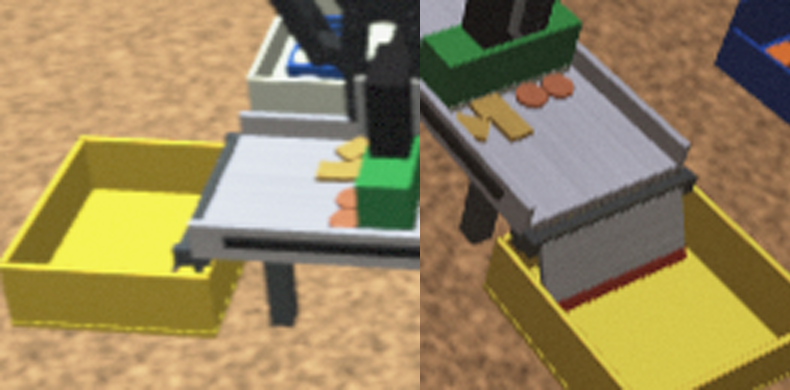

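Picture e shows the right gate hanging down at (625,255). All five chips are bunched ahead of the scraper face and none is stuck at the rails. I'll keep going.

Emit:
arm_command(series="1 0 -0.01 -0.0004 0; 1 0 -0.01 0 0; 1 0 -0.01 0 0; 1 0 -0.01 0 0; 1 0 -0.01 0 0; 1 0 -0.01 0 0; 1 0 -0.01 0 0; 1 0 -0.01 0 0; 1 0 -0.01 0 0; 1 0 -0.01 0 0")

```text
clock: 26.65
position: [0.643, -0.1127, 0.127]
ee_rot: [0.007, 1.0, -0.0, -0.0]
ft_force: [-0.7, 1.0, -0.2]
grip_width: 0.274
grasp_force: 59.4
```

Emit:
arm_command(series="1 0 -0.01 0.0004 0; 1 0 -0.01 0 0; 1 0 -0.01 0 0; 1 0 -0.01 0 0; 1 0 -0.01 0 0; 1 0 -0.01 0 0; 1 0 -0.01 0 0; 1 0 -0.01 0 0; 1 0 -0.01 0 0; 1 0 -0.01 0 0")

```text
clock: 27.9
position: [0.6426, -0.1525, 0.127]
ee_rot: [0.007, 1.0, 0.0, 0.0]
ft_force: [-0.5, 3.2, 1.8]
grip_width: 0.273
grasp_force: 59.4
```

Emit:
arm_command(series="1 0 -0.008 0.0001 0; 1 0 -0.008 0 0; 1 0 -0.008 0 0; 1 0 -0.008 0 0; 1 0 -0.008 0 0; 1 0 -0.006 0 0; 1 0 0 0 0; 1 0 0 0 0; 1 0 0 0 0; 1 0 0 0 0")

```text
clock: 29.15
position: [0.6423, -0.1711, 0.1269]
ee_rot: [0.007, 1.0, -0.0, 0.0]
ft_force: [0.9, -1.0, 2.2]
grip_width: 0.272
grasp_force: 59.7
```

```bash
python3 - <<'E'
from h import *
S=viewer.camera("scene");D=viewer.camera("side")
a=cv2.resize(S["pixels"][180:310,140:280],None,fx=3,fy=3,interpolation=cv2.INTER_CUBIC)
b=cv2.resize(D["pixels"][200:330,410:540],None,fx=3,fy=3,interpolation=cv2.INTER_CUBIC)
cv2.imwrite("pics/f.png",np.hstack([a,b])[:,:790,::-1])
E
```

```text
(no output)
```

View pics/f.png

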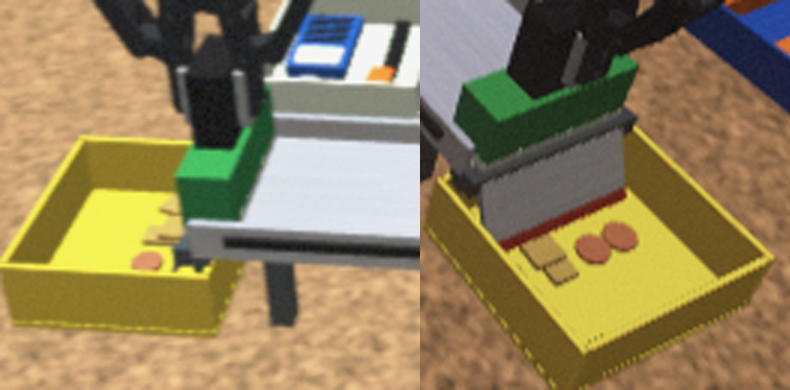

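All visible chips are in the right tray: copper at (592,248) and (620,237), brass at (540,248) and (562,272). I'll lift and carry the scraper to the pad, then count by colour.

Emit:
arm_command(series="1 0 0 -0.02 0; 1 0 0 -0.1 0; 1 0 0 -0.1 0; 1 0.079 0.11 0 0; 1 0.079 0.11 0 0; 1 0.079 0.11 0 0; 1 0.079 0.11 0 0; 1 0.079 0.11 0 0; 1 0.079 0.11 0 0; 1 0 0 0 0.007")

```text
clock: 30.5
position: [0.4541, 0.0996, 0.215]
ee_rot: [0.015, 1.0, 0.001, -0.001]
ft_force: [1.1, -0.8, -2.2]
grip_width: 0.278
grasp_force: 59.7
```

```bash
python3 - <<'E'
from h import *
o=manip.get_obs();print(np.round(o["position"],4),o["grip_width"],np.round(o["ft_force"],2))
S=viewer.camera("scene");D=viewer.camera("side");W=viewer.camera("wrist")
np.savez("W2.npz",**W);np.savez("D2.npz",**D)
a=cv2.resize(S["pixels"][180:310,140:270],(390,390),interpolation=cv2.INTER_CUBIC)
b=cv2.resize(D["pixels"][190:320,400:530],(390,390),interpolation=cv2.INTER_CUBIC)
w=cv2.resize(W["pixels"],(336,210));d=cv2.resize(D["pixels"][110:215,240:408],(336,210));
cv2.imwrite("pics/g.png",np.vstack([np.hstack([a,b]),np.pad(np.hstack([w,d]),((0,0),(0,108),(0,0)))])[:,:,::-1])
E
```

```text
[0.4541 0.0996 0.215 ] 0.27829152658771283 [ 1.11 -0.77 -2.17]
```

View pics/g.png

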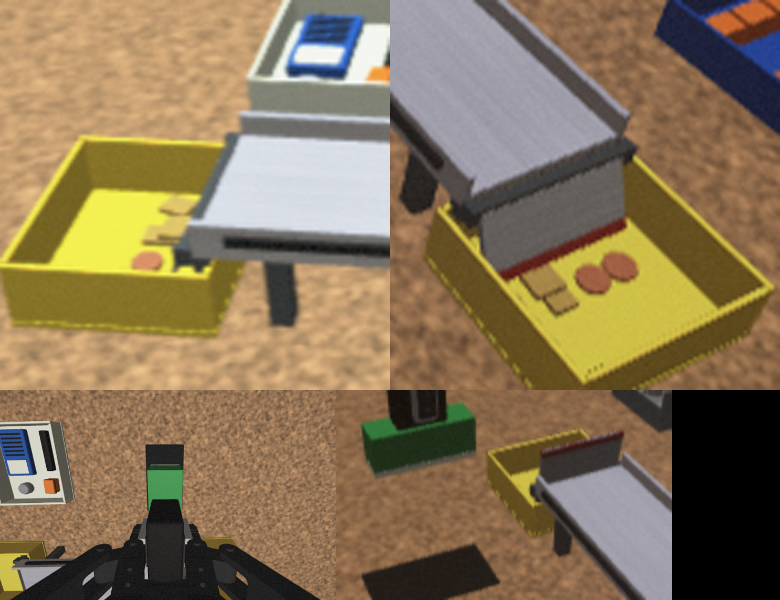

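The deck is empty and the brass and copper pieces lie in the right tray. The wrist and side tiles show the scraper upright over the pad. Next I'll lower it.

Emit:
arm_command(series="1 0 -0.006 0.08 0; 1 0 0 0.1 0; 1 0 0 0.08 0; 1 0 0 0.04 0; 1 0 0 0.03 0; 1 0 0 0.005 0; 1 0 0 0.005 0; 1 0 0 0.005 0; 1 0 0 0 0; 1 0 0 0 0")

```text
clock: 31.9
position: [0.4565, 0.0937, 0.0771]
ee_rot: [0.018, 1.0, 0.0, 0.0]
ft_force: [0.2, -0.5, -2.1]
grip_width: 0.271
grasp_force: 59.6
```

Emit:
arm_command(series="1 0 0 0.002 0; 1 0 0 0.002 0; 1 0 0 0.002 0; 1 0 0 0.002 0; 1 0 0 0.002 0; 1 0 0 0.002 0; 1 0 0 0.001 0; 1 0 0 0.001 0; 1 0 0 0.001 0; 1 0 0 0 0")

```text
clock: 33.15
position: [0.4563, 0.0936, 0.0709]
ee_rot: [0.018, 1.0, 0.0, -0.0]
ft_force: [0.1, -0.4, -1.9]
grip_width: 0.272
grasp_force: 59.7
```

Emit:
arm_command(series="1 0 0 0.0005 0; 1 0 0 0.0005 0; 1 0 0 0.0005 0; 1 0 0 0 0; 1 0 0 0 0; 1 0 0 0 0; 1 0 0 0 0; 1 0 0 0 0; 1 0 0 0 0; 1 0 0 0 0")

```text
clock: 34.4
position: [0.4564, 0.0937, 0.0708]
ee_rot: [0.018, 1.0, 0.0, 0.0]
ft_force: [-4.0, -0.7, 7.0]
grip_width: 0.271
grasp_force: 61.1
```

Landed. I'll ease off, open the jaws and rise.

Emit:
arm_command(series="1 0 0 -0.0012 0; 1 0 0 0 0; 0 0 0 0 0; 0 0 0 0 0; 0 0 0 0 0; 0 0 0 0 0; 0 0 0 -0.03 0; 0 0 0 -0.1 0; 0 0 0 -0.12 0; 0 0 0 -0.12 0")

```text
clock: 35.65
position: [0.4561, 0.0934, 0.2212]
ee_rot: [0.018, 1.0, 0.0, 0.0]
ft_force: [0.4, -0.2, -0.5]
grip_width: 1.002
grasp_force: 0.0
```

Emit:
arm_command(series="0 0 0.1 -0.08 0; 0 0 0.12 0 0; 0 0 0.12 0 0; 0 0 0 0 0; 0 0 0 0 0; 0 0 0 0 0; 0 0 0 0 0; 0 0 0 0 0; 0 0 0 0 0; 0 0 0 0 0")

```text
clock: 36.9
position: [0.4613, 0.2295, 0.2508]
ee_rot: [0.018, 1.0, 0.0, -0.0]
ft_force: [-0.9, 0.6, 0.4]
grip_width: 1.0
grasp_force: 0.0
```

```bash
python3 - <<'E'
from h import *
D=viewer.camera("side");S=viewer.camera("scene");S0=dict(np.load("scene0.npz"));D0=dict(np.load("side0.npz"))
for c,n in((S0,"S0"),(S,"S"),(D0,"D0"),(D,"D")):
    m=mask(c,(45,100,40),(75,255,255));m[:150]=0
    N,l,s,ce=cv2.connectedComponentsWithStats(m)
    print(n,[(s[i].tolist(),ce[i].round(1).tolist()) for i in range(1,N) if s[i,4]>100])
# white-tray parts unchanged?
for (c,c0,n) in((S,S0,"S"),(D,D0,"D")):
    d=cv2.absdiff(c["pixels"],c0["pixels"]).max(2)
    r=(slice(172,215),slice(222,288)) if n=="S" else (slice(248,350),slice(265,380))
    print(n,"tray diff px",int((d[r]>60).sum()))
    t=(slice(225,292),slice(139,222)) if n=="S" else (slice(242,318),slice(416,528))
    h=cv2.cvtColor(c["pixels"],cv2.COLOR_RGB2HSV)[t]
    N,l,s,ce=cv2.connectedComponentsWithStats(((h[...,0]<14)&(h[...,1]>90)&(h[...,2]>110)).astype(np.uint8));print(n,"copper",s[1:,4].tolist())
    N,l,s,ce=cv2.connectedComponentsWithStats(((h[...,0]>=15)&(h[...,0]<=24)&(h[...,1]>90)&(h[...,1]<215)&(h[...,2]>120)).astype(np.uint8));print(n,"brass",[x.tolist() for x in s[1:] if x[4]>8])
E
```

```text
S0 [([355, 190, 18, 33, 339], [363.3, 210.7])]
S [([355, 190, 16, 33, 333], [362.1, 210.9])]
D0 [([262, 180, 49, 30, 839], [286.1, 195.6])]
D [([262, 179, 50, 33, 840], [286.9, 196.4])]
S tray diff px 0
S copper [34]
S brass [[0, 0, 28, 43, 605], [28, 0, 48, 19, 691], [49, 20, 18, 17, 148], [0, 42, 83, 25, 1513]]
D tray diff px 0
D copper [2, 1, 1, 1, 2, 1, 1, 1, 8, 1, 7, 2, 1, 2, 1, 1, 2, 1, 1, 13, 1, 1, 2, 2, 2, 4, 4, 1, 5, 1, 5, 1, 1, 1, 1, 1, 4, 1, 1, 8, 5, 1, 1, 1, 5, 1, 2, 1, 1, 1, 2, 1, 1, 1, 7, 3, 1, 1, 1, 2, 1, 2, 6, 1, 3, 1, 3, 3, 1, 2, 150, 1, 2, 1, 1, 2, 2, 1, 2, 2, 1, 1, 8, 1, 1, 1, 2, 1, 6, 1, 1, 1, 1, 1, 1, 1, 1, 1, 4, 4, 5, 1, 4, 1, 3, 1, 1, 2, 3, 1, 1, 2, 1, 1, 2, 3, 1, 2, 1, 1, 1, 1, 1, 2, 2, 2, 2, 4, 1, 1, 1, 3, 1, 4, 1, 2, 1, 1, 1, 1, 1]
D brass [[68, 0, 16, 19, 52], [0, 15, 4, 7, 13], [86, 15, 26, 28, 74], [92, 15, 6, 7, 13], [104, 16, 4, 6, 9], [4, 23, 5, 6, 9], [51, 24, 12, 6, 12], [70, 27, 9, 9, 9], [55, 31, 12, 10, 21], [28, 35, 19, 18, 157], [46, 35, 9, 3, 12], [15, 36, 10, 12, 17], [8, 49, 11, 14, 25], [26, 49, 24, 27, 36], [51, 56, 36, 19, 52], [69, 60, 35, 16, 123], [10, 63, 6, 5, 13], [101, 62, 6, 10, 19], [18, 64, 10, 12, 33]]
```

```bash
python3 -c "
from workcell import manip
print(manip.hand_in())"
```

```text
the job is handed in; nothing more can be done
None
```

Handed in at about 37 s: the left gate is seized, the right one was pushed open, the deck was swept clear into the right tray and the scraper is back on its pad. I saw both copper pieces there but only two brass pieces separately (the third is probably overlapped), and the press ran about 3–11 N rather than a steady 5.

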